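# Open the ink-knife box

### The arm

A 7-joint arm with a two-finger parallel gripper is mounted at the origin on the work surface. World frame = base frame: x ahead of the robot, y to its left, z up, the work surface at z = 0. Lengths are in m, angles in rad, forces in N, time in s.
With the tool pointing down it reaches from about 0.4 to 0.85 m from the base axis. Payload 4.5 kg.
Tool frame: the origin (TCP) lies midway between the tips of the shut fingers; the grasp point (between the pads) lies 19 mm behind it; z points along the fingers, y is the line along which they close (so a half turn about z gives the same grasp; the last joint's range is limited). The gripper opens to 88 mm and grips with 3 to 60 N. Pads are 18 mm wide; open, the fingers measure 123 mm over their backs; the gripper's body (75 mm by 187 mm) begins 45 mm behind the grasp point.
Start: joints at [1.196, 0.689, -0.195, 1.565, 0.157, 0.902, -0.215], TCP at [0.248, -0.574, 0.239] pointing down, gripper open.
Joint ranges: [-3.01, 3.01], [-0.46, 2.08], [-1.47, 1.51], [0.13, 2.56], [-1, 4.14], [0.04, 2.09], [-2.66, 2.66]. Speed limits (rad/s): [2.57, 2.57, 3.14, 3.14, 3.14, 3.14, 3.14].

### API

Orientations are given as a unit quaternion [x, y, z, w].
In Python, from plant import r gives the robot as it stands.
- The arm moves only by the tool carry_out, never from a script. Its argument "plan" is a list of rows, each an object with "rot": the turn, a rotation vector about the tool's x, y, z in rad, a list of three; "xyz": the shift along the tool's x, y, z in m, a list of three; "grip": the closure in counts, from 0 (fully open) to 255 (shut). In form: [{"rot": [wx, wy, wz], "xyz": [dx, dy, dz], "grip": grip}, ...]. A call has 1 to 8 rows; each row is the pose to reach, as a shift and turn from the pose commanded when the call began, along the tool's axes at that moment; what a row does not reach only later rows make up. A row lasts 1/12 s, in which the tool goes at most 41.7 mm and 7.16 degrees, less where a joint would pass 70% of its speed; a pose out of reach is approached as far as the arm can. A call with a gripper value outside its range is refused whole. The fingers move at their own pace and stop on an object; "squeeze" is the grip in N (left out, the last holds). Time passes only in rows, so rows that repeat a pose let the fingers close. It gives the time, the measured TCP pose, the force, the opening and the grip force at its end, in the units of the state.
- r.get_state(): the state, without advancing time (a new reading comes with each control period).
- r.snapshot(name): name is "scene" or "top" or "wrist"; returns the picture (480x640x3 uint8, red, green, blue); there is no depth.
- r.camera_params(name): a dict with "fx", "fy", "cx", "cy" (pixels), "position" and "attitude" of the camera in the world; the wrist camera has in their place "hand_eye" (4x4, takes a point from camera to tool coordinates, whose origin is the TCP and whose axes are the flange's). Camera axes: x right, y down, z forward; pixel columns grow to the right and rows downward; lengths in m; the calibration is good to about 2 mm. A picture is of the moment at which its call begins: read the wrist's pose just before it. camera_params takes no time and is no camera call.
- r.finish_job(): hands the job in; it is judged then, once.
The state is a dict: "clock": time; "q": joint angles; "qd": joint speeds; "joint_torque": joint torques, N m; "tool_pos": TCP position; "eef_rot": TCP orientation; "contact_force": force on the tool from outside, world axes, zero at the start; "moment": the same for the moment, N m; "opening": opening from 0.0 (shut) to 1.0 (fully open); "finger_force": force on a finger pad.
Only numpy, scipy, OpenCV 4.12 (cv2) and the standard library are available. Lean on these libraries where they do the work, as an engineer would, in place of code of your own. Each camera call takes 0.05 s, during which the arm holds its last target. There are 200 camera calls.

### The job

Open the longer of the two wooden boxes: raise the gripped end of its lid over the low lip at that end of the box, slide the lid out from under the two strips at the other end, and lay it flat, grip up, in the middle of the white card sheet with its length along the sheet's length. Leave the shorter box shut.

Things in the scene. Friction and masses are not known exactly. Their poses are not given: they have to be found in the camera images.
- long_box: Longer plywood box (all sizes in mm), 190 (x) x 110 x 77 high, fixed. Origin: centre of underside. Shut, the lid's underside lies on ledges at z 50, centred over the origin, 5 play each side. Lip on the -x end (nearest the robot): top at z 57, stops the lid. Two strips over the lid's last 70 at +x, 14 above it: lifted level it has 14 play. Raise it, slide it to -x; after 80 it clears the strips.
- long_lid_grip (a point): Centre (half-way up) of the grip of the longer box's lid: an upright rib 60 (x) x 18 (y) x 36 high on a loose wooden slab 170 (x) x 88 x 6 thick, about 0.12 kg. The rib is on the slab's long middle line, its centre 45 from the slab's centre towards the lip (-x). The point is 18 mm above the slab's top, 24 above its underside. Axes as the box's: x away from the lip, z up.
- sheet_mid (a point): Centre of the upper face of the white card sheet, 220 long (x) x 150 wide (y) x 4 mm thick, fixed flat on the bench; z up.
- short_lid_grip (a point): Centre of the grip of the shorter box's lid, which must stay shut. The shorter box is of the same kind, 120 long x 110 wide x 77 high, its lid 100 x 88 x 6 with a rib 45 x 18 x 36. The point is 74 mm above the bench.
Things that resemble listed ones, but are neither listed nor needed, are in the scene too. Leave any blue or orange look-alike of the long_box alone.

How it is judged:
On the way, in this order (a step that is already met when the one before it is completed fails the run):
1. the lid's grip is raised more than 6 mm while the lid is still within 20 mm of its closed place (z of long_lid_grip in the frame of long_box above 0.08 m and x of long_lid_grip in the frame of long_box between -0.065 and -0.025 m and y of long_lid_grip in the frame of long_box between -0.02 and 0.02 m), for 0.1 s.
2. the lid has slid more than 55 mm out over the lip, its grip raised by less than 50 mm (x of long_lid_grip in the frame of long_box below -0.1 m and z of long_lid_grip in the frame of long_box between 0.064 and 0.124 m and y of long_lid_grip in the frame of long_box between -0.03 and 0.03 m), for 0.05 s.
At the end, for the whole second after the job is handed in: The longer box's lid lies flat on the white card sheet, grip up, centred within 30 mm along and across the sheet, its length within 15 degrees of the sheet's length (either way round); the shorter box's lid is within 15 mm of where it was (height (world z) of long_lid_grip between 0.022 and 0.034 m and angle between long_lid_grip's own z axis and vertical below 0.1 rad and (x of long_lid_grip in the frame of sheet_mid between -0.075 and -0.015 m or x of long_lid_grip in the frame of sheet_mid between 0.015 and 0.075 m) and y of long_lid_grip in the frame of sheet_mid between -0.03 and 0.03 m and angle between the x axis of long_lid_grip and the x axis of sheet_mid, either way round below 0.26 rad and distance of short_lid_grip from where it was at the start of the episode below 0.015 m); the robot touches nothing.
It fails at once if the shorter box's lid is moved by more than 15 mm (distance of short_lid_grip from where it was at the start of the episode above 0.015 m).
It also fails if it takes over 45 s, if anything falls off the work surface, if the arm or the gripper's body presses on something with over 40 N, if the wrist force passes 120 N, or if a joint passes its speed limit or range.

## Working session

There is one attempt and no reset: what is moved stays moved. The work goes in short steps, Python scripts to look and compute and a tool call to move; the robot and the scene stay as the last step left them, time stands still between calls to the robot, and variables do not carry over. Pictures are saved under pics/ and viewed, at most 10 in all, crops included, and the job is handed in when it is done.

Besides the shell and the picture viewer there is one more tool, called after "Emit:" by a JSON object that holds its "api" and its "payload", one argument or row to a line. carry_out: Moves the arm, as the interface text tells. Its arguments: {"type":"object","properties":{"plan":{"type":"array"},"squeeze":{"type":"number"}},"required":["plan"]}

```bash
ls; mkdir -p pics; python3 - <<'E'
from plant import r
import cv2
for n in("scene","top"):
    cv2.imwrite(f"pics/{n}0.png",r.snapshot(n)[:,:,::-1]); print(n,r.camera_params(n))
print(r.camera_params("wrist")); print(r.get_state())
E
```

```text
pics
scene {'fx': 600.0527165968268, 'fy': 600.0527165968268, 'cx': 314.57497746899423, 'cy': 232.60166610834676, 'position': array([ 1.42709274, -0.36453734,  1.2182643 ]), 'attitude': array([ 0.78656691,  0.48859572, -0.2010317 , -0.31964507])}
top {'fx': 588.0954508960646, 'fy': 588.0954508960646, 'cx': 311.44875824454414, 'cy': 237.50851264167878, 'position': array([0.18400916, 0.12441495, 1.52588725]), 'attitude': array([-0.69383434,  0.71472687, -0.06158581,  0.06298095])}
{'fx': 366.90285551904253, 'fy': 366.90285551904253, 'cx': 322.92316598699915, 'cy': 244.3061275593469, 'hand_eye': array([[-1.94702865e-04, -9.56736419e-01, -2.90955987e-01,
         7.50157135e-02],
       [ 9.99999637e-01, -4.27536311e-04,  7.36663871e-04,
        -1.91022554e-04],
       [-8.29187404e-04, -2.90955738e-01,  9.56736155e-01,
        -1.46611880e-01],
       [ 0.00000000e+00,  0.00000000e+00,  0.00000000e+00,
         1.00000000e+00]])}
{'clock': 0.1, 'q': array([ 1.1958016 ,  0.6899245 , -0.19455427,  1.56623705,  0.15729084,
        0.90254028, -0.21510832]), 'qd': array([-0.0009163 , -0.00241686, -0.00024616, -0.00185035, -0.00072741,
       -0.00046676, -0.00029534]), 'joint_torque': array([-3.57099285e-03, -5.28499246e+01, -1.27137400e+00, -1.53834343e+01,
       -5.25145477e-02,  2.08490368e-03,  2.70325245e-05]), 'tool_pos': array([ 0.24818406, -0.57297394,  0.2379767 ]), 'eef_rot': array([ 9.79174156e-01,  2.03020284e-01, -2.22803724e-04, -8.28937303e-04]), 'contact_force': array([-0.79019769,  0.27185491, -0.1825735 ]), 'moment': array([-0.01888841,  0.0185027 ,  0.04713267]), 'finger_force': 0.0, 'opening': 1.002326717370071}
```

View pics/top0.png

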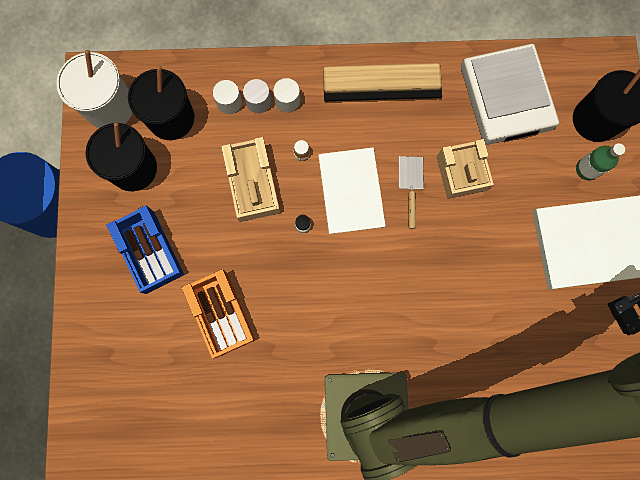

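View pics/scene0.png

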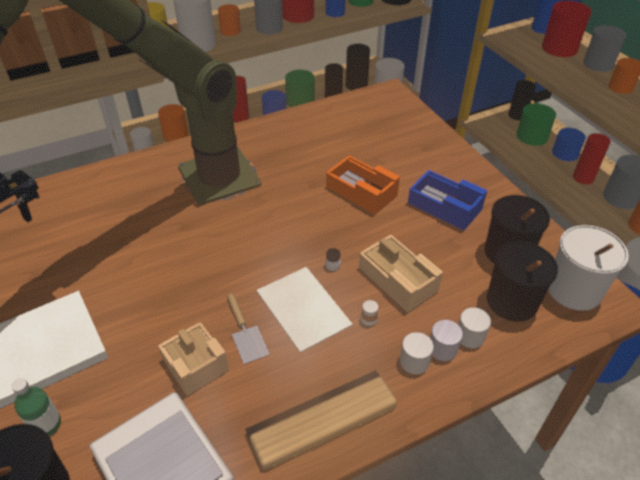

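The top view shows two plywood boxes: the longer at about (250,178) with its grip at (253,192), and the shorter at about (467,168). The sheet is at (352,190). The blue box at (145,250) and the orange one at (218,315) are look-alikes, and the slab at (590,245) is too thick to be the sheet. The longer plywood box fits the description, so I'll confirm it in a crop and measure.

```bash
cat > h.py <<'E'
import numpy as np, cv2
from scipy.spatial.transform import Rotation as R
from plant import r
def cam(n,st=None):
    c=r.camera_params(n)
    if n=="wrist":
        st=st or r.get_state(); T=np.eye(4); T[:3,:3]=R.from_quat(st['eef_rot']).as_matrix(); T[:3,3]=st['tool_pos']
        M=T@c['hand_eye']
    else:
        M=np.eye(4); M[:3,:3]=R.from_quat(c['attitude']).as_matrix(); M[:3,3]=c['position']
    return c,M
def ray(cm,u,v,z):
    c,M=cm
    d=M[:3,:3]@np.array([(u-c['cx'])/c['fx'],(v-c['cy'])/c['fy'],1]); o=M[:3,3]
    return o+d*(z-o[2])/d[2]
def proj(cm,p):
    c,M=cm; q=M[:3,:3].T@(np.array(p)-M[:3,3]); return np.array([c['cx']+c['fx']*q[0]/q[2],c['cy']+c['fy']*q[1]/q[2]])
def blob(mask):
    cs,_=cv2.findContours(mask.astype(np.uint8),cv2.RETR_EXTERNAL,cv2.CHAIN_APPROX_NONE)
    return max(cs,key=cv2.contourArea)
E
python3 - <<'E'
from h import *
im=cv2.imread("pics/top0.png"); C=cam("top")
hsv=cv2.cvtColor(im,cv2.COLOR_BGR2HSV)
print(hsv[190,350],hsv[178,237],hsv[190,285])
def roi(m,x0,x1,y0,y1):
    o=np.zeros_like(m);o[y0:y1,x0:x1]=m[y0:y1,x0:x1];return o
sh=roi((hsv[...,1]<50)&(hsv[...,2]>180),310,395,135,245)
b=cv2.boxPoints(cv2.minAreaRect(blob(sh)))
for p in b: print("sheet",p,ray(C,*p,.004).round(4))
bx=roi((hsv[...,0]>12)&(hsv[...,2]>150)&(hsv[...,1]<150),210,290,130,225)
b=cv2.boxPoints(cv2.minAreaRect(blob(bx)))
for p in b: print("box",p,ray(C,*p,.077).round(4),ray(C,*p,.057).round(4))
cv2.imwrite("pics/crop.png",np.hstack([cv2.resize(im[130:230,205:305],(400,400),interpolation=cv2.INTER_CUBIC),cv2.resize(im[120:220,420:520],(400,400),interpolation=cv2.INTER_CUBIC)]))
E
```

```text
[ 32  13 246] [ 18 121 205] [ 13 161 162]
sheet [318.19904 154.05014] [0.6833 0.0985 0.004 ]
sheet [374.10895 146.5238 ] [ 0.6998 -0.0531  0.004 ]
sheet [384.8365  226.21432] [ 0.4797 -0.0708  0.004 ]
sheet [328.92657 233.74066] [0.464  0.0772 0.004 ]
box [220.3294  145.48235] [0.6901 0.3511 0.077 ] [0.697  0.3542 0.057 ]
box [262.68234 136.07057] [0.7121 0.2416 0.077 ] [0.7194 0.2432 0.057 ]
box [278.70587 208.17647] [0.52   0.2039 0.077 ] [0.5246 0.205  0.057 ]
box [236.35294 217.58824] [0.4989 0.3111 0.077 ] [0.5033 0.3137 0.057 ]
```

View pics/crop.png

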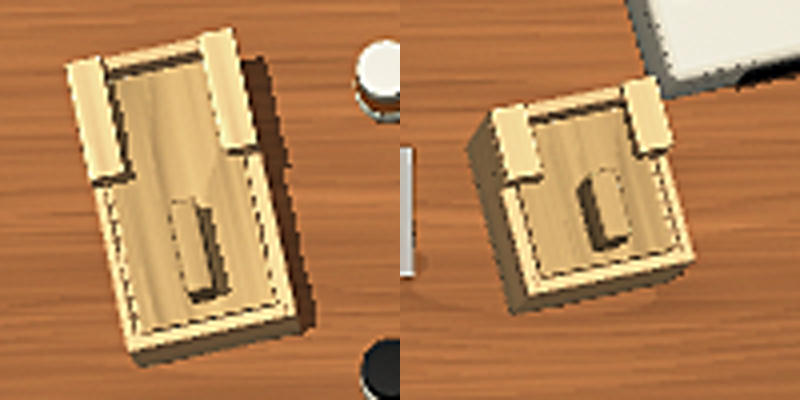

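The crop shows the longer plywood box on the left. Its rib top is at about pixel (253,192), the lip is at the bottom edge nearest the robot, and the strips are at the far end. The box on the right is clearly shorter. Next I'll move above the longer one.

```bash
cat >> h.py <<'E'
def go(x,y,z,yaw):
    st=r.get_state(); A=R.from_quat(st['eef_rot']); t=R.from_matrix(np.array([[np.cos(yaw),np.sin(yaw),0],[np.sin(yaw),-np.cos(yaw),0],[0,0,-1]]))
    print("clock",st['clock'],"xyz",A.inv().apply(np.array([x,y,z])-st['tool_pos']).round(4),"rot",(A.inv()*t).as_rotvec().round(4))
E
python3 -c "
from h import *
C=cam('top');print(ray(C,253.5,192.5,.092)); go(.555,.265,.24,.2)"
```

```text
[0.55877895 0.26563158 0.092     ]
clock 0.1 xyz [ 0.6147 -0.6469 -0.001 ] rot [-0.0017  0.0003  0.2089]
```

Emit:
{"api": "carry_out", "payload": {
  "plan": [
    {"rot":[-0.0017,0,0.209],"xyz":[0.615,-0.647,0],"grip":120},
    {"rot":[-0.0017,0,0.209],"xyz":[0.615,-0.647,0],"grip":120},
    {"rot":[-0.0017,0,0.209],"xyz":[0.615,-0.647,0],"grip":120},
    {"rot":[-0.0017,0,0.209],"xyz":[0.615,-0.647,0],"grip":120},
    {"rot":[-0.0017,0,0.209],"xyz":[0.615,-0.647,0],"grip":120},
    {"rot":[-0.0017,0,0.209],"xyz":[0.615,-0.647,0],"grip":120},
    {"rot":[-0.0017,0,0.209],"xyz":[0.615,-0.647,0],"grip":120},
    {"rot":[-0.0017,0,0.209],"xyz":[0.615,-0.647,0],"grip":120}
  ],
  "squeeze": 30
}}

```text
clock: 0.77
tool_pos: [0.3632, -0.2586, 0.2386]
eef_rot: [0.995, 0.1, 0.0, 0.001]
contact_force: [0.9, 0.3, -0.2]
opening: 0.531
finger_force: 0.0
```

```bash
python3 -c "
from h import *
go(.555,.265,.24,.2)"
```

```text
clock 0.7667 xyz [ 0.2917 -0.4752 -0.0021] rot [ 0.0015 -0.     -0.0006]
```

Emit:
{"api": "carry_out", "payload": {
  "plan": [
    {"rot":[0,0,0],"xyz":[0.28,-0.455,0],"grip":120},
    {"rot":[0,0,0],"xyz":[0.28,-0.455,0],"grip":120},
    {"rot":[0,0,0],"xyz":[0.28,-0.455,0],"grip":120},
    {"rot":[0,0,0],"xyz":[0.28,-0.455,0],"grip":120},
    {"rot":[0,0,0],"xyz":[0.28,-0.455,0],"grip":120},
    {"rot":[0,0,0],"xyz":[0.28,-0.455,0],"grip":120},
    {"rot":[0,0,0],"xyz":[0.28,-0.455,0],"grip":120},
    {"rot":[0,0,0],"xyz":[0.28,-0.455,0],"grip":120}
  ]
}}

```text
clock: 1.43
tool_pos: [0.4781, 0.0545, 0.2381]
eef_rot: [0.995, 0.1, -0.0, 0.001]
contact_force: [0.9, -1.2, 0.4]
opening: 0.532
finger_force: 0.0
```

```bash
python3 -c "
from h import *
go(.555,.265,.24,.2)"
```

```text
clock 1.4333 xyz [ 0.1172 -0.191  -0.0023] rot [0.0019 0.0003 0.0001]
```

Emit:
{"api": "carry_out", "payload": {
  "plan": [
    {"rot":[0,0,0],"xyz":[0.107,-0.171,0],"grip":120},
    {"rot":[0,0,0],"xyz":[0.107,-0.171,0],"grip":120},
    {"rot":[0,0,0],"xyz":[0.107,-0.171,0],"grip":120},
    {"rot":[0,0,0],"xyz":[0.107,-0.171,0],"grip":120},
    {"rot":[0,0,0],"xyz":[0.107,-0.171,0],"grip":120},
    {"rot":[0,0,0],"xyz":[0.107,-0.171,0],"grip":120},
    {"rot":[0,0,0],"xyz":[0.107,-0.171,0],"grip":120},
    {"rot":[0,0,0],"xyz":[0.107,-0.171,0],"grip":120}
  ]
}}

```text
clock: 2.1
tool_pos: [0.5484, 0.24, 0.2374]
eef_rot: [0.995, 0.1, -0.001, 0.002]
contact_force: [-1.3, -0.4, 0.3]
opening: 0.527
finger_force: 0.0
```

```bash
python3 -c "
from h import *
import json
st=r.get_state(); cv2.imwrite('pics/w1.png',r.snapshot('wrist')[:,:,::-1]); go(.555,.265,.24,.2)
np.savez('w1.npz',p=st['tool_pos'],q=st['eef_rot']);print(st['tool_pos'],st['qd'].round(3))"
```

```text
clock 2.15 xyz [ 0.0114 -0.024  -0.0025] rot [ 0.0035  0.0013 -0.002 ]
[0.54841831 0.24003906 0.23736429] [ 0.025 -0.014  0.014  0.017  0.001 -0.    -0.001]
```

View pics/w1.png

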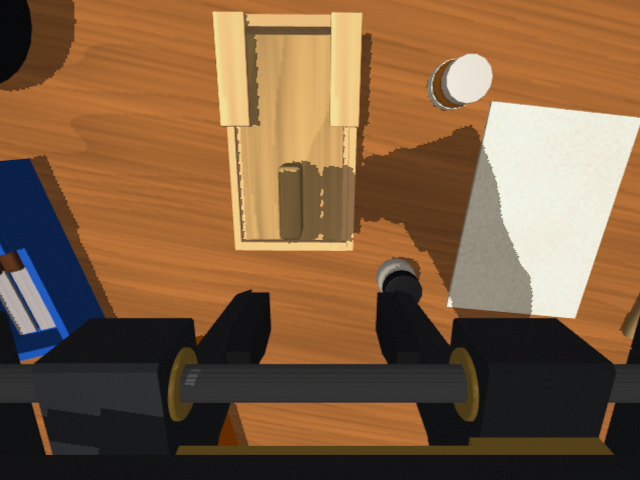

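The wrist view shows the rib at columns 279–302 and rows about 168–241, square to the image. The box's near edge is at row 249 and the strips' near ends are at row 125.

```bash
python3 -c "
from h import *
d=np.load('w1.npz');C=cam('wrist',dict(tool_pos=d['p'],eef_rot=d['q']))
Rz=np.array([[np.cos(.2),np.sin(.2)],[-np.sin(.2),np.cos(.2)]])
for n,u,v,z in [('rib far',290,163,.092),('rib far',290,170,.092),('rib near',290,241,.092),('ribL',279,205,.092),('ribR',302,205,.092),('lipL',235,250,.057),('lipR',354,250,.057),('strip farL',213,13,.077),('farR',362,13,.077),('strip nearL',220,126,.077),('strip nearR',358,126,.077)]:
  p=ray(C,u,v,z); print(n,p.round(4),(Rz@p[:2]).round(4))
im=cv2.imread('pics/w1.png');hsv=cv2.cvtColor(im,cv2.COLOR_BGR2HSV)
m=(hsv[...,1]<60)&(hsv[...,2]>90);m[:,:440]=0;m[325:]=0
for p in cv2.boxPoints(cv2.minAreaRect(blob(m))): print(p,ray(C,*p,.004).round(4))
"
```

```text
rib far [0.5947 0.275  0.092 ] [0.6374 0.1513]
rib far [0.5894 0.274  0.092 ] [0.6321 0.1515]
rib near [0.5323 0.2641 0.092 ] [0.5741 0.1531]
ribL [0.5603 0.2779 0.092 ] [0.6043 0.1611]
ribR [0.5639 0.2598 0.092 ] [0.6043 0.1426]
lipL [0.5027 0.314  0.057 ] [0.5551 0.2078]
lipR [0.5246 0.2048 0.057 ] [0.5548 0.0965]
strip farL [0.6881 0.3498 0.077 ] [0.7439 0.2061]
farR [0.7099 0.2428 0.077 ] [0.744  0.0969]
strip nearL [0.6107 0.3355 0.077 ] [0.6651 0.2075]
strip nearR [0.6324 0.2279 0.077 ] [0.6651 0.0977]
[445.49957 305.669  ] [0.4642 0.0792 0.004 ]
[494.02606   85.682205] [0.6965 0.1018 0.004 ]
[640.3333  117.95587] [ 0.6972 -0.0492  0.004 ]
[591.8068 337.9427] [ 0.4577 -0.1024  0.004 ]
```

```bash
python3 -c "
from h import *
go(.5613,.2689,.13,.2)"
```

```text
clock 2.15 xyz [ 0.0185 -0.027   0.1075] rot [ 0.0035  0.0013 -0.002 ]
```

Emit:
{"api": "carry_out", "payload": {
  "plan": [
    {"rot":[0.002,0.001,0],"xyz":[0.018,-0.025,0.04],"grip":120},
    {"rot":[0.002,0.001,0],"xyz":[0.018,-0.025,0.08],"grip":120},
    {"rot":[0.002,0.001,0],"xyz":[0.018,-0.025,0.107],"grip":120},
    {"rot":[0.002,0.001,0],"xyz":[0.018,-0.025,0.107],"grip":120},
    {"rot":[0.002,0.001,0],"xyz":[0.018,-0.025,0.107],"grip":120},
    {"rot":[0.002,0.001,0],"xyz":[0.018,-0.025,0.107],"grip":120},
    {"rot":[0.002,0.001,0],"xyz":[0.018,-0.025,0.107],"grip":120},
    {"rot":[0.002,0.001,0],"xyz":[0.018,-0.025,0.107],"grip":120}
  ]
}}

```text
clock: 2.82
tool_pos: [0.5632, 0.2692, 0.1335]
eef_rot: [0.995, 0.099, 0.003, -0.001]
contact_force: [-0.3, -0.6, 0.5]
opening: 0.53
finger_force: 0.0
```

```bash
python3 -c "
from h import *
go(.5613,.2689,.063,.2)"
```

```text
clock 2.8167 xyz [-0.0023 -0.      0.0705] rot [-0.0012 -0.0054 -0.0011]
```

Emit:
{"api": "carry_out", "payload": {
  "plan": [
    {"rot":[-0.001,-0.004,0],"xyz":[-0.002,0,0.025],"grip":120},
    {"rot":[-0.001,-0.004,0],"xyz":[-0.002,0,0.045],"grip":120},
    {"rot":[-0.001,-0.004,0],"xyz":[-0.002,0,0.06],"grip":120},
    {"rot":[-0.001,-0.004,0],"xyz":[-0.002,0,0.067],"grip":120},
    {"rot":[-0.001,-0.004,0],"xyz":[-0.002,0,0.067],"grip":120},
    {"rot":[-0.001,-0.004,0],"xyz":[-0.002,0,0.067],"grip":120},
    {"rot":[-0.001,-0.004,0],"xyz":[-0.002,0,0.067],"grip":120}
  ]
}}

```text
clock: 3.4
tool_pos: [0.5608, 0.2692, 0.0654]
eef_rot: [0.995, 0.1, -0.0, 0.0]
contact_force: [0.3, 0.7, 0.2]
opening: 0.529
finger_force: 0.0
```

```bash
python3 -c "
from h import *
go(.5613,.2689,.063,.2)
cv2.imwrite('pics/w2.png',r.snapshot('wrist')[:,:,::-1])"
```

```text
clock 3.4 xyz [0.0004 0.0004 0.0024] rot [ 0.0001  0.0003 -0.0003]
```

View pics/w2.png

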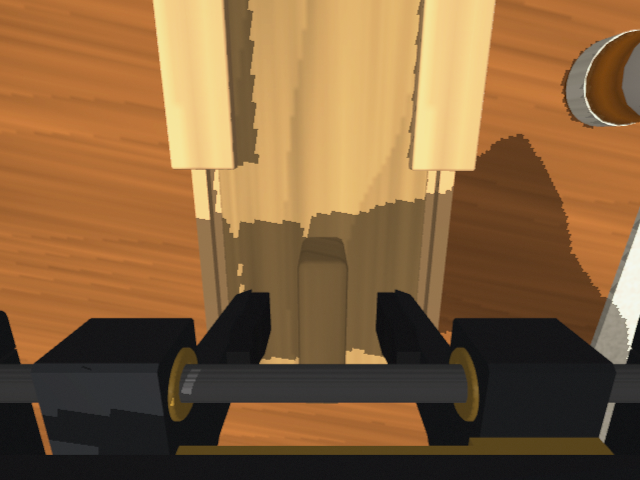

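The rib (columns 299–347) is centred between the fingertips (270 and 377), so I'll close.

Emit:
{"api": "carry_out", "payload": {
  "plan": [
    {"rot":[0,0,0],"xyz":[0,0,0.001],"grip":255},
    {"rot":[0,0,0],"xyz":[0,0,0.001],"grip":255},
    {"rot":[0,0,0],"xyz":[0,0,0.001],"grip":255},
    {"rot":[0,0,0],"xyz":[0,0,0.001],"grip":255},
    {"rot":[0,0,0],"xyz":[0,0,0.001],"grip":255},
    {"rot":[0,0,0],"xyz":[0,0,0.001],"grip":255}
  ],
  "squeeze": 40
}}

```text
clock: 3.95
tool_pos: [0.5599, 0.2688, 0.0631]
eef_rot: [0.995, 0.1, -0.001, 0.0]
contact_force: [-0.4, -0.5, 1.5]
opening: 0.202
finger_force: 40.0
```

Emit:
{"api": "carry_out", "payload": {
  "plan": [
    {"rot":[0,-0.01,0],"xyz":[0,0,-0.006],"grip":255},
    {"rot":[0,-0.02,0],"xyz":[0,0,-0.0115],"grip":255},
    {"rot":[0,-0.02,0],"xyz":[0,0,-0.0115],"grip":255},
    {"rot":[0,-0.02,0],"xyz":[0,0,-0.0115],"grip":255},
    {"rot":[0,-0.02,0],"xyz":[0,0,-0.0115],"grip":255},
    {"rot":[0,-0.02,0],"xyz":[0,0,-0.0115],"grip":255}
  ]
}}

```text
clock: 4.45
tool_pos: [0.5594, 0.2686, 0.074]
eef_rot: [0.995, 0.1, -0.012, 0.002]
contact_force: [-0.6, -0.0, -1.3]
opening: 0.202
finger_force: 40.0
```

```bash
python3 -c "
from h import *
st=r.get_state();print(st['tool_pos'],st['contact_force'],st['moment'],st['opening'])
cv2.imwrite('pics/w3.png',r.snapshot('wrist')[:,:,::-1])"
```

```text
[0.55936427 0.26858133 0.07397262] [-0.59965739 -0.00722412 -1.31501588] [0.00976633 0.00753574 0.0047867 ] 0.20218087473034385
```

View pics/w3.png

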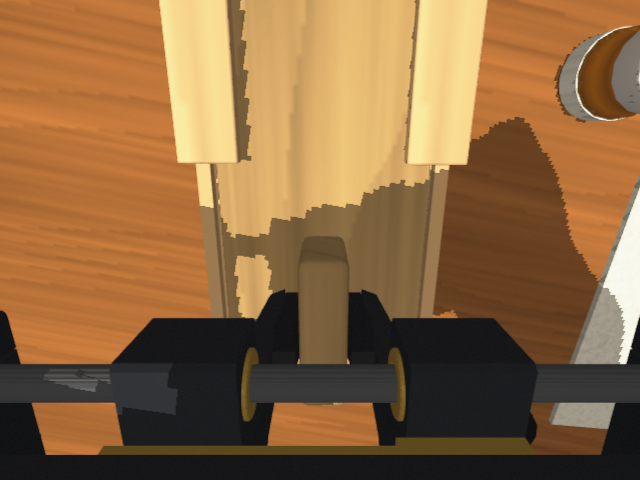

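The lid is lifted 11 mm and its full weight is on the wrist. Now I'll slide it out.

Emit:
{"api": "carry_out", "payload": {
  "plan": [
    {"rot":[0,0,0],"xyz":[-0.012,0,0.0003],"grip":255},
    {"rot":[0,0,0],"xyz":[-0.028,0,0.0007],"grip":255},
    {"rot":[0,0,0],"xyz":[-0.045,0,0.001],"grip":255},
    {"rot":[0,0,0],"xyz":[-0.062,0,0.0015],"grip":255},
    {"rot":[0,0,0],"xyz":[-0.079,0,0.002],"grip":255},
    {"rot":[0,0,0],"xyz":[-0.094,0,0.002],"grip":255},
    {"rot":[0,0,0],"xyz":[-0.105,0,0.0025],"grip":255},
    {"rot":[0,0,0],"xyz":[-0.105,0,0.0025],"grip":255}
  ]
}}

```text
clock: 5.17
tool_pos: [0.4538, 0.2472, 0.0742]
eef_rot: [0.995, 0.101, -0.013, 0.002]
contact_force: [-0.2, 0.4, -0.1]
opening: 0.198
finger_force: 40.0
```

Emit:
{"api": "carry_out", "payload": {
  "plan": [
    {"rot":[0,0,0],"xyz":[0,0,0],"grip":255},
    {"rot":[0,0,0],"xyz":[0,0,0],"grip":255}
  ]
}}

```text
clock: 5.33
tool_pos: [0.4582, 0.2483, 0.0744]
eef_rot: [0.995, 0.1, -0.01, 0.001]
contact_force: [0.1, -0.5, -1.2]
opening: 0.197
finger_force: 40.0
```

```bash
python3 -c "
from h import *
st=r.get_state();print(st['tool_pos'],st['contact_force'])
go(*st['tool_pos'][:2],.18,.2);go(.537,.009,.18,.095)"
```

```text
[0.45816801 0.24834373 0.07440946] [ 0.05500204 -0.49581904 -1.20510121]
clock 5.3333 xyz [-0.0022  0.     -0.1056] rot [ 0.0004  0.021  -0.0005]
clock 5.3333 xyz [ 0.0276  0.2503 -0.1061] rot [0.0015 0.021  0.1045]
```

Emit:
{"api": "carry_out", "payload": {
  "plan": [
    {"rot":[0,0,0],"xyz":[0,0,-0.03],"grip":255},
    {"rot":[0,0.01,0],"xyz":[0,0,-0.06],"grip":255},
    {"rot":[0,0.02,0],"xyz":[0,0,-0.09],"grip":255},
    {"rot":[0,0.021,0.02],"xyz":[0.003,0.03,-0.106],"grip":255},
    {"rot":[0,0.021,0.04],"xyz":[0.007,0.06,-0.106],"grip":255},
    {"rot":[0,0.021,0.06],"xyz":[0.01,0.09,-0.106],"grip":255},
    {"rot":[0,0.021,0.08],"xyz":[0.014,0.12,-0.106],"grip":255},
    {"rot":[0,0.021,0.104],"xyz":[0.018,0.15,-0.106],"grip":255}
  ]
}}

```text
clock: 6.0
tool_pos: [0.5082, 0.1035, 0.1804]
eef_rot: [0.999, 0.047, 0.0, 0.001]
contact_force: [1.0, -1.0, -0.4]
opening: 0.203
finger_force: 40.0
```

Emit:
{"api": "carry_out", "payload": {
  "plan": [
    {"rot":[0,0,0],"xyz":[0,0.03,0],"grip":255},
    {"rot":[0,0,0],"xyz":[0.004,0.06,0],"grip":255},
    {"rot":[0,0,0],"xyz":[0.008,0.085,0],"grip":255},
    {"rot":[0,0,0],"xyz":[0.01,0.09,0],"grip":255},
    {"rot":[0,0,0],"xyz":[0.01,0.09,0],"grip":255},
    {"rot":[0,0,0],"xyz":[0.01,0.09,0],"grip":255},
    {"rot":[0,0,0],"xyz":[0.01,0.09,0],"grip":255}
  ]
}}

```text
clock: 6.58
tool_pos: [0.5252, 0.0184, 0.1801]
eef_rot: [0.999, 0.049, -0.001, 0.0]
contact_force: [0.5, -0.3, -0.6]
opening: 0.198
finger_force: 40.0
```

```bash
python3 -c "
from h import *
st=r.get_state();print(st['tool_pos'],st['contact_force'],st['opening'])
go(.537,.009,.06,.095)
cv2.imwrite('pics/w4.png',r.snapshot('top')[100:280,200:440,::-1].repeat(3,0).repeat(3,1))"
```

```text
[0.52524689 0.01842537 0.18012871] [ 0.51056185 -0.25818305 -0.55640683] 0.19779997096598992
clock 6.5833 xyz [0.011  0.0105 0.1201] rot [0.0007 0.0015 0.0033]
```

View pics/w4.png

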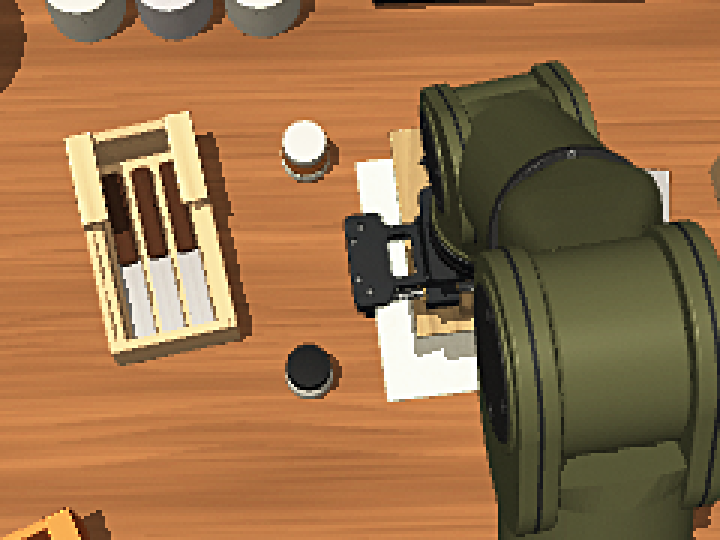

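The long box is open, with the knives visible at (160,260), and the lid is held over the sheet. I'll lower it.

Emit:
{"api": "carry_out", "payload": {
  "plan": [
    {"rot":[0,0,0],"xyz":[0.006,0.006,0.03],"grip":255},
    {"rot":[0,0,0.002],"xyz":[0.01,0.01,0.06],"grip":255},
    {"rot":[0,0,0.002],"xyz":[0.01,0.01,0.09],"grip":255},
    {"rot":[0,0,0.002],"xyz":[0.01,0.01,0.115],"grip":255},
    {"rot":[0,0,0.002],"xyz":[0.01,0.01,0.135],"grip":255},
    {"rot":[0,0,0.002],"xyz":[0.01,0.01,0.145],"grip":255},
    {"rot":[0,0,0.002],"xyz":[0.01,0.01,0.15],"grip":255},
    {"rot":[0,0,0.002],"xyz":[0.01,0.01,0.15],"grip":255}
  ]
}}

```text
clock: 7.3
tool_pos: [0.5357, 0.0081, 0.0297]
eef_rot: [0.999, 0.048, -0.001, 0.001]
contact_force: [-0.8, 0.5, -0.6]
opening: 0.2
finger_force: 40.0
```

```bash
python3 -c "
from h import *
st=r.get_state();print(st['tool_pos'],st['contact_force'],st['opening'],st['qd'].round(3))
go(.537,.009,.018,.095)"
```

```text
[0.53567071 0.00807035 0.02968518] [-0.83871107  0.50402791 -0.59992252] 0.20021180338175246 [ 0.008 -0.037  0.003 -0.008  0.001  0.014  0.001]
clock 7.3 xyz [ 0.0014 -0.0008  0.0117] rot [0.0016 0.0026 0.0003]
```

Emit:
{"api": "carry_out", "payload": {
  "plan": [
    {"rot":[0,0,0],"xyz":[0,0,0.003],"grip":255},
    {"rot":[0,0,0],"xyz":[0,0,0.006],"grip":255},
    {"rot":[0,0,0],"xyz":[0,0,0.008],"grip":255},
    {"rot":[0,0,0],"xyz":[0,0,0.01],"grip":255},
    {"rot":[0,0,0],"xyz":[0,0,0.0115],"grip":255},
    {"rot":[0,0,0],"xyz":[0,0,0.0115],"grip":255},
    {"rot":[0,0,0],"xyz":[0,0,0.0115],"grip":255}
  ]
}}

```text
clock: 7.88
tool_pos: [0.5359, 0.007, 0.0187]
eef_rot: [0.999, 0.047, -0.001, 0.001]
contact_force: [0.1, 0.3, -1.5]
opening: 0.199
finger_force: 40.0
```

Emit:
{"api": "carry_out", "payload": {
  "plan": [
    {"rot":[0,0,0],"xyz":[0,0,0.001],"grip":255},
    {"rot":[0,0,0],"xyz":[0,0,0.0015],"grip":255},
    {"rot":[0,0,0],"xyz":[0,0,0.002],"grip":255},
    {"rot":[0,0,0],"xyz":[0,0,0.002],"grip":255},
    {"rot":[0,0,0],"xyz":[0,0,0.002],"grip":255}
  ]
}}

```text
clock: 8.3
tool_pos: [0.536, 0.007, 0.017]
eef_rot: [0.999, 0.047, -0.001, 0.001]
contact_force: [-0.6, -1.0, 5.5]
opening: 0.203
finger_force: 40.0
```

Contact reads +5.5 N, so the lid is seated. I'll release it and go up.

Emit:
{"api": "carry_out", "payload": {
  "plan": [
    {"rot":[0,0,0],"xyz":[0,0,-0.001],"grip":120},
    {"rot":[0,0,0],"xyz":[0,0,-0.001],"grip":120},
    {"rot":[0,0,0],"xyz":[0,0,-0.001],"grip":120},
    {"rot":[0,0,0],"xyz":[0,0,-0.001],"grip":120},
    {"rot":[0,0,0],"xyz":[0,0,-0.001],"grip":120},
    {"rot":[0,0,0],"xyz":[0,0,-0.02],"grip":120},
    {"rot":[0,0,0],"xyz":[0,0,-0.05],"grip":120},
    {"rot":[0,0,0],"xyz":[0,0,-0.08],"grip":120}
  ]
}}

```text
clock: 8.97
tool_pos: [0.5351, 0.0072, 0.0968]
eef_rot: [0.999, 0.047, -0.002, 0.001]
contact_force: [0.5, -0.0, -0.9]
opening: 0.534
finger_force: 0.0
```

Emit:
{"api": "carry_out", "payload": {
  "plan": [
    {"rot":[0,0,0],"xyz":[0,0,-0.04],"grip":120},
    {"rot":[0,0,0],"xyz":[0,0,-0.08],"grip":120},
    {"rot":[0,0,0],"xyz":[-0.03,0,-0.12],"grip":120},
    {"rot":[0,0,0],"xyz":[-0.05,0,-0.13],"grip":120},
    {"rot":[0,0,0],"xyz":[-0.05,0,-0.13],"grip":120},
    {"rot":[0,0,0],"xyz":[-0.05,0,-0.13],"grip":120},
    {"rot":[0,0,0],"xyz":[-0.05,0,-0.13],"grip":120}
  ]
}}

```text
clock: 9.55
tool_pos: [0.4868, 0.0029, 0.2265]
eef_rot: [0.999, 0.047, -0.001, 0.001]
contact_force: [0.7, 0.4, -0.3]
opening: 0.532
finger_force: 0.0
```

```bash
python3 -c "
from h import *
st=r.get_state();print(st['tool_pos'],st['contact_force'],st['qd'].round(3))
cv2.imwrite('pics/w5.png',r.snapshot('wrist')[:,:,::-1])
C=cam('wrist',st)
print([proj(C,ray(cam('top'),*p,.004)).round() for p in [(318.2,154),(374.1,146.5),(384.8,226.2),(328.9,233.7)]])"
```

```text
[0.48683763 0.00293839 0.22652884] [ 0.66463013  0.44964313 -0.27715146] [-0.001  0.027 -0.002 -0.013 -0.     0.001  0.001]
[array([233., -25.]), array([410., -28.]), array([393., 222.]), array([249., 224.])]
```

View pics/w5.png

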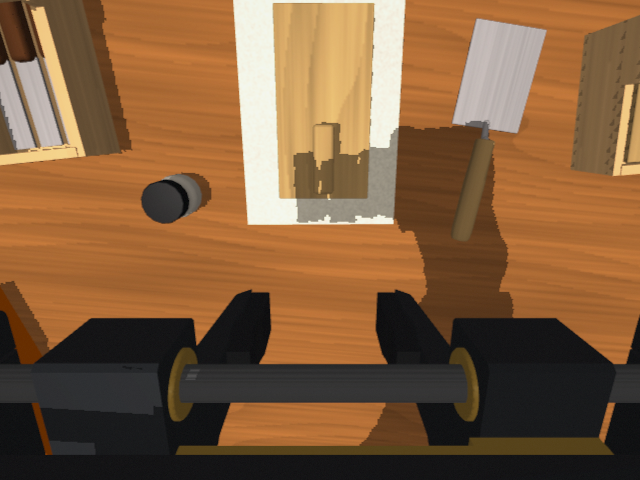

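The lid lies flat and grip up on the sheet. It is centred across, with margins of about 30 px on each side, and 25 px (about 25 mm) at the near end. I'll hand it in.

```bash
python3 -c "
from plant import r
print(r.finish_job())"
```

```text
the job is handed in; nothing more can be done
None
```

The longer box is open, its lid lies flat, grip up and centred lengthwise on the white sheet, the shorter box was never touched, and the job was handed in at about 10 s of robot time; no verdict was returned.

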